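# Show what goes into the carton

### The job

Show a colleague what to pack by pointing down at things with the fingertips, two or three centimetres above each and without touching anything: first the middle of the small blue circuit board, for about two seconds, then the handle of the red screwdriver, also for about two seconds, and last the top of the brown carton they go into. Finish there, still pointing at the brown carton. Do not dip down over the green circuit board, the yellow screwdriver or the white carton, and pass well above everything on the way.

Things in the scene. Friction and masses are not known exactly. Their poses are not given: they have to be found in the camera images.
- blue_board_top (a point): small blue circuit board with a white connector, lying flat, 40 (x) x 52 (y) mm, 11 mm high with its parts; the point is over its middle at the height of its highest part; z up
- green_board_top (a point): larger green circuit board (not to be pointed at), lying flat on the bench or on the 2 mm thick green mat that covers part of it (as may all these things), 58 (x) x 85 (y) mm, 11 mm high with its parts; the point is over its middle at the height of its highest part; z up
- red_handle_top (a point): screwdriver with red handle lying on its side, 175 mm long; the point is on top of the handle, half-way along the handle, 26 mm above the bench; x runs along the tool towards the blade, z up; the handle is 96 mm long and 27 mm thick and the blade, 6 mm thick, runs 80 mm on from it
- yellow_handle_top (a point): screwdriver with yellow handle (not to be pointed at) lying on its side, 160 mm long; the point is on top of the handle, half-way along the handle, 22 mm above the bench; x runs along the tool towards the blade, z up; the handle is 85 mm long and 23 mm thick and the blade runs 75 mm on from it
- brown_carton_top (a point): closed brown cardboard carton, 75 (x) x 105 (y) x 45 mm high; the point is the middle of its top face, 45 mm above the bench; z up
- white_carton_top (a point): closed white carton (not to be pointed at), 58 (x) x 80 (y) x 32 mm high; the point is the middle of its top face, 32 mm above the bench; z up. Among and beside these things nothing taller than 45 mm stands on the bench, except at the far left a white solvent bottle 133 mm and a solder reel 50 mm high, at the far right a parts bin about 106 mm high, and parts bins of that height near the robot on the left.
Mind the look-alikes: they are no part of the job. What is shaped like the part that bears red_handle_top but turquoise is not meant. Several things look just like the part that bears blue_board_top: the one meant starts farthest from the robot's base.

How it is judged:
By the outcome, as a careful person would: the job done as asked, in the order asked, and still so for the second after the job is handed in, with the robot touching nothing.
It also fails if it takes over 54 s, if anything falls off the work surface, if the arm or the gripper's body presses on something with over 40 N, if the wrist force passes 120 N, or if a joint passes its speed limit or range.

### The arm

A 6-joint arm with a two-finger parallel gripper is mounted at the origin on the work surface; the furniture and walls round the work are solid. World frame = base frame: x ahead of the robot, y to its left, z up, the work surface at z = 0. Lengths are in mm, angles in rad, forces in N, time in s.
With the tool pointing down it reaches from about 250 to 775 mm from the base axis. Payload 4 kg.
Tool frame: the origin (TCP) lies at the very end of the fingers, on their centre line; the grasp point (between the pads) lies r.grip_point_offset behind it (r.grip_point_offset is the distance from the TCP to the grasp point, in mm); z points along the fingers, y is the line along which they close (so a half turn about z gives the same grasp; the last joint's range is limited). The gripper opens to 94 mm and grips with 3 to 60 N. Pads are 16 mm wide; open, the fingers measure 119 mm over their backs; the gripper's body (75 mm by 177 mm) begins 78 mm behind the grasp point.
Start: joints at [-1.353, 0.087, 1.371, -0, 1.684, -0.103], TCP at [173.427, -521.961, 205.506] pointing down, gripper open.
Joint ranges: [-3.1, 3.1], [-0.76, 2.03], [0.27, 2.55], [-1.08, 4.22], [0.17, 2.65], [-2.57, 2.57]. Speed limits (rad/s): [2.79, 2.79, 3.14, 3.14, 3.14, 3.14].

### API

Orientations are given as a unit quaternion [w, x, y, z].
In Python, from rig import sensors, vision, job, r gives the robot as it stands. The module is installed in compiled form; this text tells all that it offers.
- The arm moves only by the shell command python3 -m jog 'ROWS' [OPENING] [FORCE]. ROWS is JSON, a list of rows, each an object with "delta_pos": the shift along the world's x, y, z in mm, a list of three; "spin": the turn about the world's z in rad. A call has 1 to 8 rows; each row shifts and turns the commanded pose from where the row before left it; what a row does not reach is not made up. A row lasts 1/10 s, in which the tool goes at most 50 mm and 8.59 degrees, less where a joint would pass 70% of its speed; a pose out of reach is approached as far as the arm can. A call with a gripper value outside its range is refused whole. OPENING is the opening, from 0 (shut) to 1 (fully open), set as the call begins (- or left out, the last holds). The fingers move at their own pace and stop on an object; FORCE is the grip in N (left out, the last holds). Time passes only in rows, so rows that do not move let the fingers close. It gives the time, the measured TCP pose, the force, the opening and the grip force at its end, in the units of the state.
- sensors.get_state(): the state, without advancing time (a new reading comes with each control period).
- vision.camera(name): name is "side" or "top" or "wrist"; returns a dict with "image" (400x640x3 uint8, red, green, blue), "depth" (400x640 float32, mm along the optical axis (not along the pixel's ray), 0 where there is no reading), "fx", "fy", "cx", "cy" (pixels), "k1" (the pictures are not rectified: a ray, as slopes to the right and down, at radius r is drawn at 1 + k1 r^2 times it, then the intrinsics apply), "rvec" (rotation vector, rad) and "tvec" (3), from world to camera coordinates, as OpenCV has them; the wrist camera has in their place "tool_from_camera" (4x4, takes a point from camera to tool coordinates, whose origin is the TCP and whose axes are the flange's). Camera axes: x right, y down, z forward; pixel columns grow to the right and rows downward; lengths in mm; the calibration is good to about 2 mm. A picture is of the moment at which its call begins: read the wrist's pose just before it.
- job.sign_off(): hands the job in; it is judged then, once.
The state is a dict: "time": time; "joint_positions": joint angles; "dq": joint speeds; "joint_efforts": joint torques, N m; "eef_pos": TCP position; "tcp_rot": TCP orientation; "contact_force": force on the tool from outside, world axes, zero at the start; "torque": the same for the moment, N m; "finger_gap": opening from 0.0 (shut) to 1.0 (fully open); "grasp_force": force on a finger pad.
Only numpy, scipy, OpenCV 4.12 (cv2) and the standard library are available. Lean on these libraries where they do the work, as an engineer would, in place of code of your own. Each camera call takes 0.05 s, during which the arm holds its last target. There are 200 camera calls.

## Working session

There is one attempt and no reset: what is moved stays moved. The work goes in short steps, Python scripts to look and compute and a shell command to move; the robot and the scene stay as the last step left them, time stands still between calls to the robot, and variables do not carry over. Pictures are saved under pics/ and viewed, at most 10 in all, crops included, and the job is handed in when it is done.

```bash
mkdir -p pics; cat > h.py <<'E'
import numpy as np, cv2
from rig import sensors, vision, job, r
def grab(name):
    s=sensors.get_state(); c=vision.camera(name); np.save(f'{name}.npy',{'s':s,'c':c},allow_pickle=True); return s,c
def load(name):
    d=np.load(f'{name}.npy',allow_pickle=True).item(); return d['s'],d['c']
def ray(c,u,v):
    K=np.array([[c['fx'],0,c['cx']],[0,c['fy'],c['cy']],[0,0,1.]])
    p=cv2.undistortPoints(np.array([[[u,v]]],float),K,np.array([c['k1'],0,0,0.]))[0,0]
    R=cv2.Rodrigues(np.array(c['rvec'],float))[0]; t=np.array(c['tvec'],float).ravel()
    return -R.T@t, R.T@np.array([p[0],p[1],1.])
def onplane(c,u,v,z):
    o,d=ray(c,u,v); return o+d*(z-o[2])/d[2]
def depthpt(c,u,v):
    o,d=ray(c,u,v); return o+d*float(c['depth'][int(v),int(u)])
E
python3 - <<'E'
from h import *
for n in('top','side'):
    s,c=grab(n); cv2.imwrite(f'pics/{n}.png',cv2.cvtColor(c['image'],cv2.COLOR_RGB2BGR))
    print(n,c['k1'],ray(c,320,200))
print(s['time'],s['eef_pos'],s['finger_gap'])
E
```

```text
top -0.1345090056201887 (array([ 323.15721165,    3.3717933 , 1246.68823424]), array([ 0.1199924 ,  0.02555428, -0.99263988]))
side 0.03783356291304988 (array([ 257.68489704, -943.95070933,  925.73370368]), array([ 0.16531885,  0.72002851, -0.67399695]))
0.05 [ 173.31605461 -521.41124298  204.34932695] 0.9999304797258299
```

View pics/top.png

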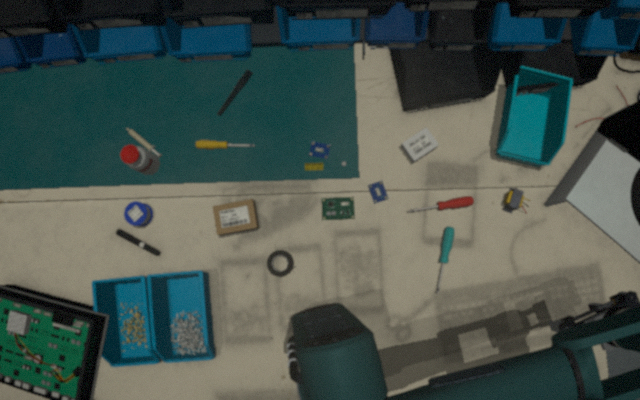

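View pics/side.png

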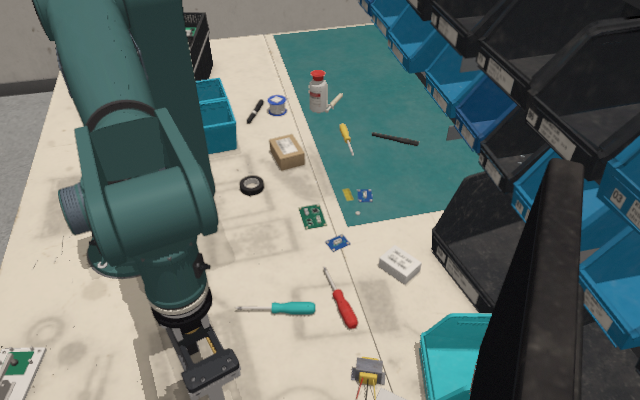

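The top view shows two blue boards, at (319,149) on the mat and (377,191) on the bench. It also shows the red screwdriver handle at (457,204), the turquoise look-alike at (446,243) and the brown carton at (236,217). The things not to point at are the green board (338,208), the yellow screwdriver (211,144) and the white carton (420,145). The blue reel at (138,213) is a different shape. The robot is at the bottom of the picture. I'll measure these and check a close crop.

```bash
python3 - <<'E'
from h import *
s,c=load('top'); im=c['image']
a=cv2.cvtColor(im,cv2.COLOR_RGB2BGR)
crop=a[120:260,200:480]; cv2.imwrite('pics/crop.png',cv2.resize(crop,None,fx=2.8,fy=2.8,interpolation=cv2.INTER_CUBIC))
s2,c2=load('side')
def blobs(c,tag,lo,hi,rois,z):
    hsv=cv2.cvtColor(c['image'],cv2.COLOR_RGB2HSV)
    m=cv2.inRange(hsv,lo,hi); 
    u0,v0,u1,v1=rois; mm=np.zeros_like(m); mm[v0:v1,u0:u1]=m[v0:v1,u0:u1]
    n,l,st,ce=cv2.connectedComponentsWithStats(mm)
    for i in range(1,n):
        if st[i,4]>25:
            b=cv2.minAreaRect(np.argwhere(l==i)[:,::-1].astype(np.float32))
            p=onplane(c,*b[0],z); d=depthpt(c,*b[0])
            print(tag,st[i],np.round(b[0],1),np.round(b[1],1),round(b[2]),'pt',p.round(),'depth',d.round(),'R',round(np.hypot(*p[:2])))
B=((100,110,40),(125,255,255)); Rd=((0,150,60),(8,255,255)); Br=((8,50,60),(25,200,255))
blobs(c,'blueT',*B,(290,130,400,210),8)
blobs(c2,'blueS',*B,(320,180,380,260),8)
blobs(c,'redT',*Rd,(420,190,490,220),13)
blobs(c2,'redS',*Rd,(310,270,380,340),13)
blobs(c,'brT',*Br,(205,190,265,245),45)
blobs(c2,'brS',*Br,(260,130,310,175),45)
E
```

```text
blueT [310 142  20  16 175] [319.3 149.5] [19.2 14.6] 9 pt [608.  33.   8.] depth [610.  34.   1.] R 609
blueT [371 184  14  17  81] [377.4 191.7] [16.1 11.7] 72 pt [ 490. -116.    8.] depth [ 490. -116.    9.] R 504
blueS [358 189  15  13 116] [365. 195.] [12. 14.] 90 pt [607.  27.   8.] depth [606.  26.   9.] R 607
blueS [328 236  19  14 123] [337.2 242.9] [11.6 18.3] 63 pt [ 488. -126.    8.] depth [ 489. -122.    3.] R 504
redT [439 197  34  12 232] [455.5 202.9] [ 7.9 33.9] 80 pt [ 454. -320.   13.] depth [ 452. -316.   27.] R 555
redS [333 290  24  38 414] [344.9 308.5] [41.1 12. ] 65 pt [ 454. -321.   13.] depth [ 452. -327.   21.] R 556
brT [212 198  48  39 899] [234.9 216.9] [33.4 46. ] 79 pt [432. 252.  45.] depth [432. 252.  46.] R 500
brS [269 134  36  37 730] [286.9 151.6] [33.7 33. ] 76 pt [428. 222.  45.] depth [429. 226.  42.] R 482
```

View pics/crop.png

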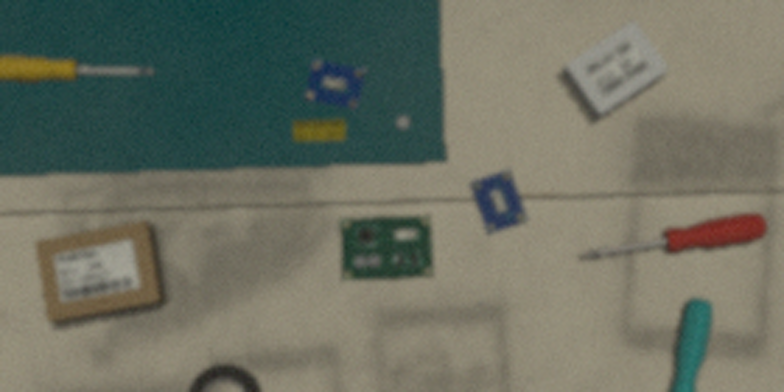

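Both boards match the description. The one meant is farther from the base: pixel (319,149), about (608, 30) at R 609, against R 504 for the other. The red handle is at about (454,-320) and the brown carton at about (432,250). I'll shut the fingers and travel at z ≈ 200.

```bash
python3 -m jog '[{"delta_pos":[27,34,0]},{"delta_pos":[27,34,0]},{"delta_pos":[27,34,0]},{"delta_pos":[27,34,0]},{"delta_pos":[27,34,0]},{"delta_pos":[27,34,0]},{"delta_pos":[27,34,0]},{"delta_pos":[27,34,0]}]' 0 && python3 -m jog '[{"delta_pos":[27,34,0]},{"delta_pos":[27,34,0]},{"delta_pos":[27,34,0]},{"delta_pos":[27,34,0]},{"delta_pos":[27,34,0]},{"delta_pos":[25,34,0]},{"delta_pos":[25,34,0]},{"delta_pos":[0,0,0]}]'
cat >> h.py <<'E'
from scipy.spatial.transform import Rotation
def wgrab():
    s,c=grab('wrist'); q=np.array(s['tcp_rot']); Rt=Rotation.from_quat(q[[1,2,3,0]]).as_matrix()
    T=np.eye(4); T[:3,:3]=Rt; T[:3,3]=s['eef_pos']
    W=np.linalg.inv(T@np.array(c['tool_from_camera'])); c['rvec']=cv2.Rodrigues(W[:3,:3])[0]; c['tvec']=W[:3,3]
    return s,c
E
python3 - <<'E'
from h import *
s,c=wgrab(); cv2.imwrite('pics/w1.png',cv2.cvtColor(c['image'],cv2.COLOR_RGB2BGR))
np.save('w1.npy',{'s':s,'c':c},allow_pickle=True)
hsv=cv2.cvtColor(c['image'],cv2.COLOR_RGB2HSV); m=cv2.inRange(hsv,(105,110,30),(128,255,255))
n,l,st,ce=cv2.connectedComponentsWithStats(cv2.morphologyEx(m,cv2.MORPH_CLOSE,np.ones((9,9))))
for i in range(1,n):
    if st[i,4]>300:
        b=cv2.minAreaRect(np.argwhere(l==i)[:,::-1].astype(np.float32)); print(st[i],b,onplane(c,*b[0],5).round(1))
print(s['time'],s['eef_pos'],s['finger_gap'],s['joint_positions'])
E
```

```text
0.1 [ 173.31946465 -521.47825701  204.43530564] 1.0004384245068938 [-1.35311183e+00  8.79069104e-02  1.37204754e+00  1.67313352e-05
  1.68360058e+00 -1.03067739e-01]invalid input at $[0]: expected keys delta_pos, spin
```

View pics/w1.png

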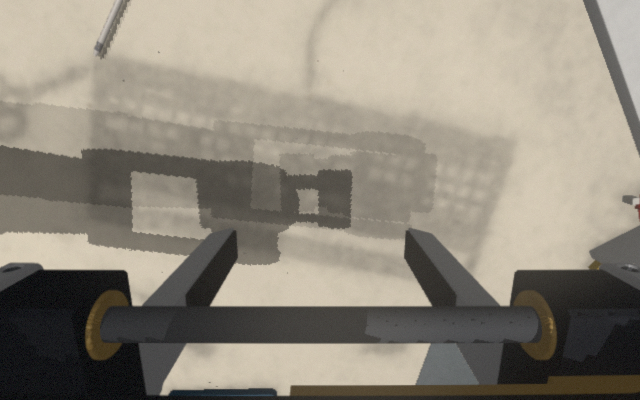

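The move was refused because each row also needs a spin key. The picture shows only the start spot, with the open fingers at the bottom. I'll repeat the move with spin included.

```bash
python3 -m jog '[{"delta_pos":[27,34,0],"spin":0},{"delta_pos":[27,34,0],"spin":0},{"delta_pos":[27,34,0],"spin":0},{"delta_pos":[27,34,0],"spin":0},{"delta_pos":[27,34,0],"spin":0},{"delta_pos":[27,34,0],"spin":0},{"delta_pos":[27,34,0],"spin":0},{"delta_pos":[27,34,0],"spin":0}]' 0 && python3 -m jog '[{"delta_pos":[27,34,0],"spin":0},{"delta_pos":[27,34,0],"spin":0},{"delta_pos":[27,34,0],"spin":0},{"delta_pos":[27,34,0],"spin":0},{"delta_pos":[27,34,0],"spin":0},{"delta_pos":[25,34,0],"spin":0},{"delta_pos":[0,34,0],"spin":0},{"delta_pos":[0,0,0],"spin":0}]'
cat > look.py <<'E'
from h import *
import sys
name,lo,hi,z=sys.argv[1],eval(sys.argv[2]),eval(sys.argv[3]),float(sys.argv[4])
s,c=wgrab(); cv2.imwrite(f'pics/{name}.png',cv2.cvtColor(c['image'],cv2.COLOR_RGB2BGR))
hsv=cv2.cvtColor(c['image'],cv2.COLOR_RGB2HSV); m=cv2.inRange(hsv,lo,hi)
n,l,st,ce=cv2.connectedComponentsWithStats(cv2.morphologyEx(m,cv2.MORPH_CLOSE,np.ones((9,9))))
for i in range(1,n):
    if st[i,4]>300:
        b=cv2.minAreaRect(np.argwhere(l==i)[:,::-1].astype(np.float32)); print(st[i],np.round(b[0]),np.round(b[1]),[onplane(c,*p,z).round()[:2].tolist() for p in cv2.boxPoints(b)],onplane(c,*b[0],z).round(1))
print(s['time'],s['eef_pos'],s['finger_gap'],s['joint_positions'])
E
python3 look.py w2 '(105,110,30)' '(128,255,255)' 5
```

```text
time: 0.95
eef_pos: [390.1, -248.3, 205.3]
tcp_rot: [0.0, 0.987, 0.16, -0.0]
contact_force: [-0.2, 0.1, 0.1]
finger_gap: 0.357
grasp_force: 0.0
time: 1.75
eef_pos: [549.5, -8.1, 204.7]
tcp_rot: [-0.001, 0.987, 0.163, -0.001]
contact_force: [0.3, -0.2, 0.1]
finger_gap: 0.004
grasp_force: 0.0
[ 273   86   59   57 1604] [302. 114.] [49. 37.] [[596.0, 63.0], [634.0, 54.0], [624.0, 3.0], [585.0, 12.0]] [610.4  33.3   5. ]
[376 232  32  38 583] [392. 250.] [37. 31.] [[510.0, -90.0], [522.0, -125.0], [478.0, -143.0], [466.0, -107.0]] [ 494.6 -116.3    5. ]
1.75 [549.49459006  -8.0678424  204.67027926] 0.00395898908992941 [-1.18857653e-01  8.77117967e-02  1.37179582e+00  1.57019938e-03
  1.68393719e+00  1.12566091e+00]
```

View pics/w2.png

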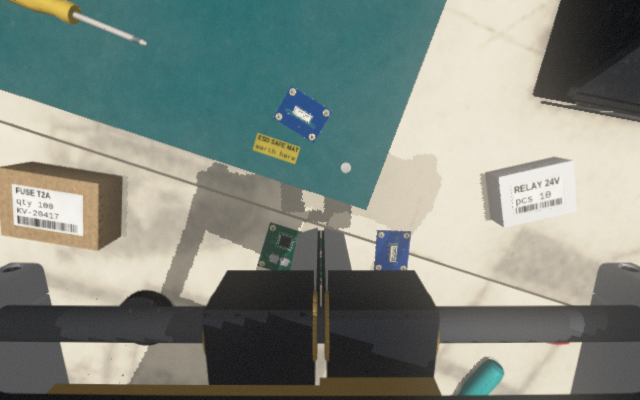

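The wrist view shows the blue board on the mat at pixel (302,114). It measures 51×40 mm and lies at (610,33), agreeing with the other views. The brown carton is at the left (62,205), and the second blue board at (392,250). Next I'll move over the board and descend to z ≈ 38, 25 mm above its 13 mm top.

```bash
python3 -m jog '[{"delta_pos":[30,20,0],"spin":0},{"delta_pos":[30,21,0],"spin":0},{"delta_pos":[0,0,-30],"spin":0},{"delta_pos":[0,0,-40],"spin":0},{"delta_pos":[0,0,-40],"spin":0},{"delta_pos":[0,0,-30],"spin":0},{"delta_pos":[0,0,0],"spin":0},{"delta_pos":[0,0,0],"spin":0}]'; python3 look.py w3 '(105,110,30)' '(128,255,255)' 5
```

```text
time: 2.6
eef_pos: [609.3, 27.9, 65.7]
tcp_rot: [0.0, 0.987, 0.159, -0.0]
contact_force: [-0.4, -1.2, 1.4]
finger_gap: 0.005
grasp_force: 0.0
[ 271  170   85   62 2685] [313. 209.] [70. 52.] [[598.0, 62.0], [636.0, 54.0], [625.0, 4.0], [586.0, 11.0]] [611.4  33.1   5. ]
[434 362  30  33 665] [448. 378.] [28. 32.] [[488.0, -114.0], [519.0, -103.0], [524.0, -126.0], [494.0, -137.0]] [ 506.6 -119.8    5. ]
2.6 [609.28311624  27.86976447  65.66244599] 0.0054706181708824115 [-4.69612579e-02  2.84265757e-01  1.42201084e+00 -4.56968045e-04
  1.43599816e+00  1.20447877e+00]
```

```bash
python3 - <<'E'
from h import *
s,c=grab('side'); cv2.imwrite('pics/s3.png',cv2.resize(cv2.cvtColor(c['image'],cv2.COLOR_RGB2BGR)[80:280,260:460],None,fx=3,fy=3))
E
```

```text
(no output)
```

View pics/s3.png

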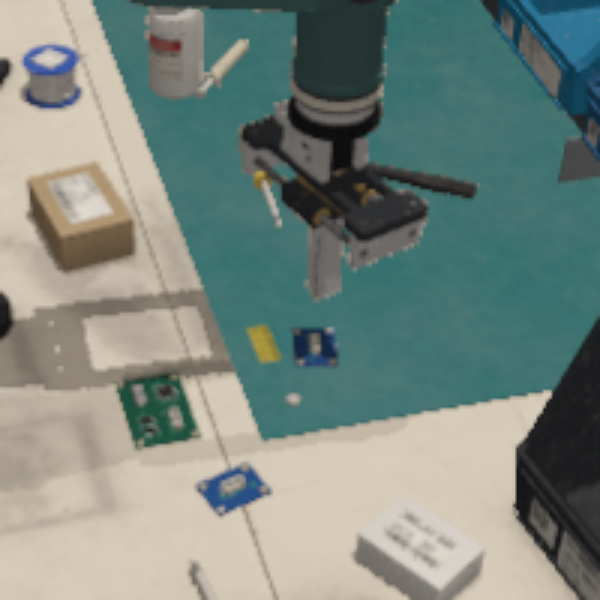

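The side crop shows the closed fingertips above the board, at crop pixel (322,290) with the board at (316,347), and nothing in contact. From near, the board is at (611,33). I'll correct, lower to z ≈ 38 and hold.

```bash
python3 -m jog '[{"delta_pos":[1,4,-14],"spin":0},{"delta_pos":[0,0,-14],"spin":0},{"delta_pos":[0,0,0],"spin":0},{"delta_pos":[0,0,0],"spin":0},{"delta_pos":[0,0,0],"spin":0},{"delta_pos":[0,0,0],"spin":0},{"delta_pos":[0,0,0],"spin":0},{"delta_pos":[0,0,0],"spin":0}]'; python3 look.py w4 '(105,110,30)' '(128,255,255)' 5
```

```text
time: 3.5
eef_pos: [610.6, 33.0, 37.9]
tcp_rot: [0.0, 0.987, 0.16, 0.0]
contact_force: [-0.3, -1.0, -0.1]
finger_gap: 0.004
grasp_force: 0.0
[ 272  182   95   69 2658] [319. 226.] [78. 58.] [[598.0, 62.0], [636.0, 54.0], [625.0, 4.0], [585.0, 11.0]] [611.2  33.    5. ]
3.5 [610.6391341   33.00709191  37.85871749] 0.004215951770851057 [-3.86362736e-02  3.08523527e-01  1.44936303e+00 -8.88004629e-05
  1.38307695e+00  1.21139699e+00]
```

```bash
python3 -m jog '[{"delta_pos":[0,0,0],"spin":0},{"delta_pos":[0,0,0],"spin":0},{"delta_pos":[0,0,0],"spin":0},{"delta_pos":[0,0,0],"spin":0},{"delta_pos":[0,0,0],"spin":0},{"delta_pos":[0,0,0],"spin":0},{"delta_pos":[0,0,0],"spin":0},{"delta_pos":[0,0,0],"spin":0}]' >/dev/null; python3 -m jog '[{"delta_pos":[0,0,0],"spin":0},{"delta_pos":[0,0,0],"spin":0},{"delta_pos":[0,0,0],"spin":0},{"delta_pos":[0,0,0],"spin":0},{"delta_pos":[0,0,0],"spin":0},{"delta_pos":[0,0,0],"spin":0},{"delta_pos":[0,0,0],"spin":0},{"delta_pos":[0,0,0],"spin":0}]'
python3 -m jog '[{"delta_pos":[0,0,25],"spin":0},{"delta_pos":[0,0,45],"spin":0},{"delta_pos":[0,0,45],"spin":0},{"delta_pos":[0,0,45],"spin":0},{"delta_pos":[-15,-25,0],"spin":0},{"delta_pos":[-24,-34,0],"spin":0},{"delta_pos":[-24,-34,0],"spin":0},{"delta_pos":[-24,-34,0],"spin":0}]'
python3 -m jog '[{"delta_pos":[-24,-34,0],"spin":0},{"delta_pos":[-24,-34,0],"spin":0},{"delta_pos":[-24,-34,0],"spin":0},{"delta_pos":[-24,-34,0],"spin":0},{"delta_pos":[-24,-34,0],"spin":0},{"delta_pos":[-12,-22,0],"spin":0},{"delta_pos":[0,-10,0],"spin":0},{"delta_pos":[0,0,0],"spin":0}]'
python3 look.py w5 '(0,150,60)' '(8,255,255)' 13
```

```text
time: 5.15
eef_pos: [610.4, 33.0, 37.5]
tcp_rot: [0.0, 0.987, 0.16, -0.0]
contact_force: [-0.5, -0.7, -0.5]
finger_gap: 0.006
grasp_force: 0.0
time: 5.95
eef_pos: [522.5, -94.9, 197.7]
tcp_rot: [0.0, 0.987, 0.16, 0.0]
contact_force: [0.8, -0.7, 0.0]
finger_gap: 0.005
grasp_force: 0.0
time: 6.75
eef_pos: [391.5, -296.7, 197.4]
tcp_rot: [-0.0, 0.987, 0.159, 0.0]
contact_force: [0.6, 0.4, -0.3]
finger_gap: 0.003
grasp_force: 0.0
[ 317  116   88   29 1261] [360. 130.] [88. 19.] [[438.0, -277.0], [457.0, -273.0], [476.0, -363.0], [456.0, -368.0]] [ 456.7 -319.8   13. ]
6.75 [ 391.51954047 -296.72051871  197.43520441] 0.003155145862610916 [-7.64273466e-01 -4.26919020e-02  1.51904908e+00  3.96217762e-04
  1.66506245e+00  4.87640743e-01]
```

View pics/w5.png

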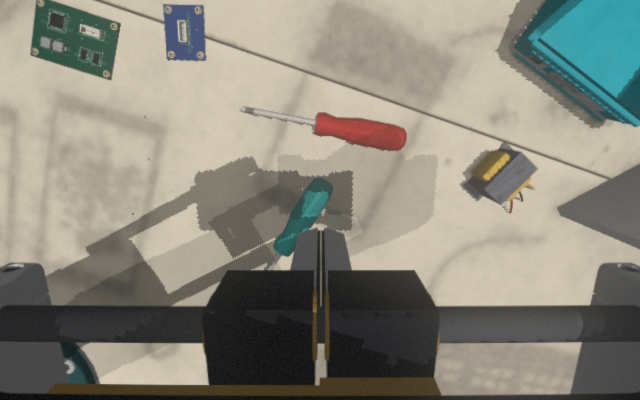

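The wrist view shows the red handle at pixel (360,130), centred at (456,-320), with its blade to the left. The turquoise look-alike is nearer, at (305,215). I'll go over the red handle and descend to z ≈ 51, then hold.

```bash
python3 -m jog '[{"delta_pos":[32,-11,0],"spin":0},{"delta_pos":[32,-12,0],"spin":0},{"delta_pos":[0,0,0],"spin":0},{"delta_pos":[0,0,-35],"spin":0},{"delta_pos":[0,0,-40],"spin":0},{"delta_pos":[0,0,-35],"spin":0},{"delta_pos":[0,0,-20],"spin":0},{"delta_pos":[0,0,0],"spin":0}]'; python3 look.py w6 '(0,150,60)' '(8,255,255)' 13
```

```text
time: 7.6
eef_pos: [453.5, -315.5, 63.5]
tcp_rot: [-0.003, 0.987, 0.161, -0.003]
contact_force: [0.0, 0.6, -0.1]
finger_gap: 0.006
grasp_force: 0.0
[304 212  75  31 961] [342. 225.] [73. 24.] [[445.0, -306.0], [462.0, -306.0], [463.0, -357.0], [445.0, -359.0]] [ 453.8 -331.7   13. ]
7.6 [ 453.4526242  -315.47209246   63.51523468] 0.005828074215632596 [-7.10622566e-01  1.69888559e-01  1.56501292e+00  2.18888655e-04
  1.41543552e+00  5.37363378e-01]
```

```bash
python3 -m jog '[{"delta_pos":[2,-4,-12],"spin":0},{"delta_pos":[0,0,0],"spin":0},{"delta_pos":[0,0,0],"spin":0},{"delta_pos":[0,0,0],"spin":0},{"delta_pos":[0,0,0],"spin":0},{"delta_pos":[0,0,0],"spin":0},{"delta_pos":[0,0,0],"spin":0},{"delta_pos":[0,0,0],"spin":0}]'; python3 - <<'E'
from h import *
s,c=grab('side'); a=cv2.cvtColor(c['image'],cv2.COLOR_RGB2BGR)
s,c=wgrab(); b=cv2.cvtColor(c['image'],cv2.COLOR_RGB2BGR)
cv2.imwrite('pics/s6.png',np.hstack([cv2.resize(a[210:370,240:440],(400,320)),cv2.resize(b[100:356,160:480],(400,320))]))
print(s['eef_pos'])
E
```

```text
time: 8.45
eef_pos: [457.4, -323.0, 55.6]
tcp_rot: [0.0, 0.987, 0.16, 0.0]
contact_force: [-0.1, 0.5, -0.3]
finger_gap: 0.002
grasp_force: 0.0
[ 457.40213507 -322.99019197   55.52168043]
```

View pics/s6.png

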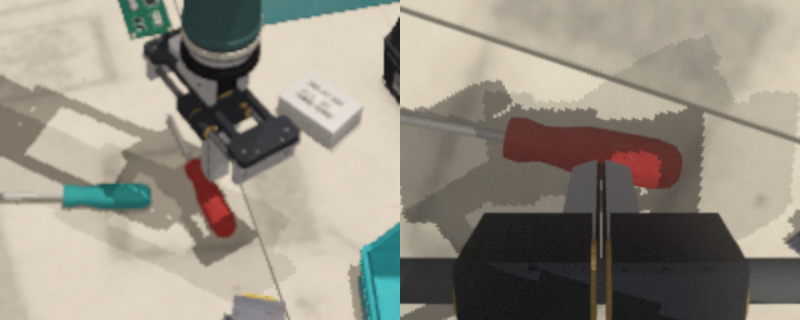

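The left half (side view) and right half (wrist view) show the fingertips over the middle of the red handle with a gap below. I'll trim by +3 in y and −5 in z, then hold for two seconds.

```bash
python3 -m jog '[{"delta_pos":[-1,3,-5],"spin":0},{"delta_pos":[0,0,0],"spin":0},{"delta_pos":[0,0,0],"spin":0},{"delta_pos":[0,0,0],"spin":0},{"delta_pos":[0,0,0],"spin":0},{"delta_pos":[0,0,0],"spin":0},{"delta_pos":[0,0,0],"spin":0},{"delta_pos":[0,0,0],"spin":0}]';python3 -m jog '[{"delta_pos":[0,0,0],"spin":0},{"delta_pos":[0,0,0],"spin":0},{"delta_pos":[0,0,0],"spin":0},{"delta_pos":[0,0,0],"spin":0},{"delta_pos":[0,0,0],"spin":0},{"delta_pos":[0,0,0],"spin":0},{"delta_pos":[0,0,0],"spin":0},{"delta_pos":[0,0,0],"spin":0}]' >/dev/null; python3 -m jog '[{"delta_pos":[0,0,0],"spin":0},{"delta_pos":[0,0,0],"spin":0},{"delta_pos":[0,0,0],"spin":0},{"delta_pos":[0,0,0],"spin":0},{"delta_pos":[0,0,0],"spin":0},{"delta_pos":[0,0,30],"spin":0},{"delta_pos":[0,0,45],"spin":0},{"delta_pos":[0,0,45],"spin":0}]'
```

```text
time: 9.35
eef_pos: [456.4, -320.0, 50.6]
tcp_rot: [0.0, 0.987, 0.16, 0.0]
contact_force: [0.3, -0.5, 0.5]
finger_gap: -0.002
grasp_force: 0.0
time: 10.95
eef_pos: [455.8, -319.4, 170.9]
tcp_rot: [-0.001, 0.987, 0.16, -0.001]
contact_force: [0.6, -1.1, 0.9]
finger_gap: 0.006
grasp_force: 0.0
```

```bash
python3 -m jog '[{"delta_pos":[0,0,30],"spin":0},{"delta_pos":[-5,25,0],"spin":0},{"delta_pos":[-6,38,0],"spin":0},{"delta_pos":[-6,38,0],"spin":0},{"delta_pos":[-6,38,0],"spin":0},{"delta_pos":[-6,38,0],"spin":0},{"delta_pos":[-6,38,0],"spin":0},{"delta_pos":[-6,38,0],"spin":0}]' >/dev/null; python3 -m jog '[{"delta_pos":[-6,38,0],"spin":0},{"delta_pos":[-6,38,0],"spin":0},{"delta_pos":[-6,38,0],"spin":0},{"delta_pos":[-6,38,0],"spin":0},{"delta_pos":[-6,38,0],"spin":0},{"delta_pos":[-6,38,0],"spin":0},{"delta_pos":[0,38,0],"spin":0},{"delta_pos":[0,0,0],"spin":0}]'; python3 look.py w7 '(8,60,50)' '(20,220,255)' 45
```

```text
time: 12.55
eef_pos: [378.6, 202.5, 200.4]
tcp_rot: [-0.001, 0.987, 0.163, -0.0]
contact_force: [-0.6, -0.3, -0.7]
finger_gap: 0.006
grasp_force: 0.0
[ 230   67  119   97 4952] [287. 115.] [112.  80.] [[389.0, 303.0], [463.0, 310.0], [480.0, 208.0], [406.0, 195.0]] [435.3 254.6  45. ]
[ 312  291   18   70 1203] [320. 326.] [69. 17.] [[267.0, 174.0], [273.0, 156.0], [189.0, 127.0], [183.0, 146.0]] [229.2 151.3  45. ]
[  47  377  394   23 6170] [244. 388.] [ 22. 393.] [[57.0, 435.0], [209.0, -3.0], [180.0, -16.0], [24.0, 432.0]] [119.7 210.3  45. ]
12.55 [378.61051157 202.49171761 200.44343252] 0.005869491202409 [ 3.57672588e-01 -1.84962069e-01  1.64111077e+00  1.51343017e-03
  1.68522193e+00  1.60154730e+00]
```

View pics/w7.png

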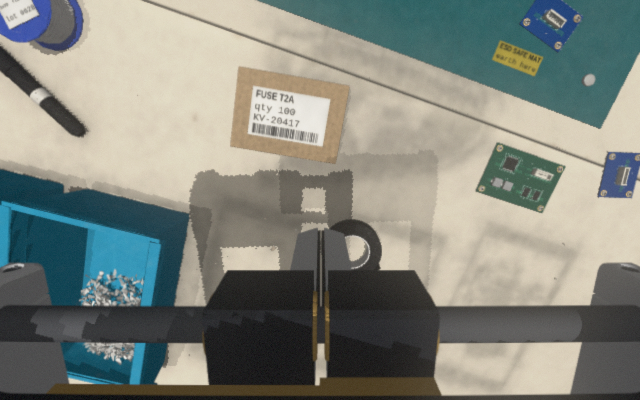

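The wrist view shows the brown carton's top face at pixel (290,113). Its outline measures about 75×103 mm and is centred near (435,254), so this is the right box. I'll move over it and descend to z ≈ 70.

```bash
python3 -m jog '[{"delta_pos":[27,25,0],"spin":0},{"delta_pos":[28,25,0],"spin":0},{"delta_pos":[0,0,0],"spin":0},{"delta_pos":[0,0,-35],"spin":0},{"delta_pos":[0,0,-40],"spin":0},{"delta_pos":[0,0,-30],"spin":0},{"delta_pos":[0,0,-15],"spin":0},{"delta_pos":[0,0,0],"spin":0}]'; python3 look.py w8 '(8,60,50)' '(20,220,255)' 45
```

```text
time: 13.4
eef_pos: [432.2, 246.4, 77.7]
tcp_rot: [0.001, 0.987, 0.159, -0.003]
contact_force: [-1.1, 0.6, -0.1]
finger_gap: 0.008
grasp_force: 0.0
[ 226  145  175  126 9616] [311. 213.] [166. 118.] [[389.0, 302.0], [468.0, 311.0], [485.0, 209.0], [407.0, 191.0]] [439.  254.3  45. ]
[ 312  291   18   71 1199] [320. 326.] [70. 17.] [[386.0, 236.0], [390.0, 225.0], [335.0, 207.0], [332.0, 219.0]] [361.5 222.1  45. ]
[  46  377  395   23 6197] [243. 388.] [ 22. 394.] [[254.0, 404.0], [348.0, 124.0], [329.0, 116.0], [233.0, 402.0]] [292.3 260.7  45. ]
13.4 [432.20742114 246.43910928  77.70687251] 0.008153373344910092 [ 4.04713619e-01  3.80147963e-02  1.68003483e+00 -7.30138496e-04
  1.43025189e+00  1.65661215e+00]
```

```bash
python3 -m jog '[{"delta_pos":[3,6,-4],"spin":0},{"delta_pos":[0,0,0],"spin":0},{"delta_pos":[0,0,0],"spin":0},{"delta_pos":[0,0,0],"spin":0},{"delta_pos":[0,0,0],"spin":0},{"delta_pos":[0,0,0],"spin":0},{"delta_pos":[0,0,0],"spin":0},{"delta_pos":[0,0,0],"spin":0}]'; python3 - <<'E'
from h import *
s,c=grab('side'); a=cv2.cvtColor(c['image'],cv2.COLOR_RGB2BGR)
s,c=wgrab(); b=cv2.cvtColor(c['image'],cv2.COLOR_RGB2BGR)
cv2.imwrite('pics/s8.png',np.hstack([cv2.resize(a[60:220,200:400],(400,320)),cv2.resize(b[100:356,160:480],(400,320))]))
E
```

```text
time: 14.25
eef_pos: [437.4, 255.0, 76.5]
tcp_rot: [0.0, 0.987, 0.16, -0.0]
contact_force: [-0.2, -0.0, -0.4]
finger_gap: 0.005
grasp_force: 0.0
```

View pics/s8.png

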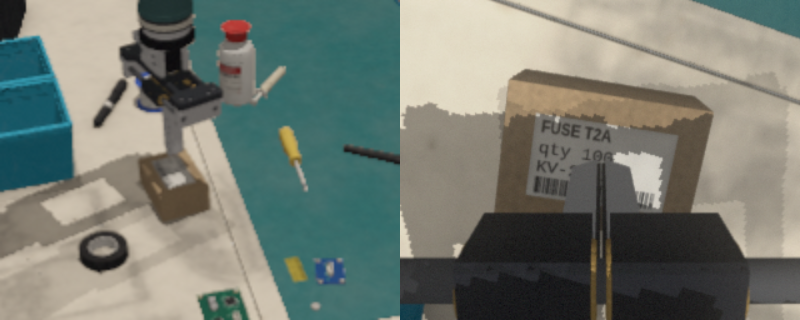

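The side and wrist crops show the fingertips over the middle of the brown carton, not touching it. I'll lower 7 mm to a 25 mm gap and hold.

```bash
python3 -m jog '[{"delta_pos":[-2,-1,-7],"spin":0},{"delta_pos":[0,0,0],"spin":0},{"delta_pos":[0,0,0],"spin":0},{"delta_pos":[0,0,0],"spin":0},{"delta_pos":[0,0,0],"spin":0},{"delta_pos":[0,0,0],"spin":0},{"delta_pos":[0,0,0],"spin":0},{"delta_pos":[0,0,0],"spin":0}]'; python3 -m jog '[{"delta_pos":[0,0,0],"spin":0},{"delta_pos":[0,0,0],"spin":0},{"delta_pos":[0,0,0],"spin":0},{"delta_pos":[0,0,0],"spin":0},{"delta_pos":[0,0,0],"spin":0},{"delta_pos":[0,0,0],"spin":0},{"delta_pos":[0,0,0],"spin":0},{"delta_pos":[0,0,0],"spin":0}]'; python3 -m jog '[{"delta_pos":[0,0,0],"spin":0},{"delta_pos":[0,0,0],"spin":0},{"delta_pos":[0,0,0],"spin":0},{"delta_pos":[0,0,0],"spin":0},{"delta_pos":[0,0,0],"spin":0}]' && python3 -c "from rig import job; print(job.sign_off())"
```

```text
time: 15.15
eef_pos: [435.5, 254.1, 69.6]
tcp_rot: [0.0, 0.987, 0.16, 0.0]
contact_force: [0.0, 0.5, -0.1]
finger_gap: 0.006
grasp_force: 0.0
time: 15.95
eef_pos: [435.4, 254.0, 69.5]
tcp_rot: [0.0, 0.987, 0.16, 0.0]
contact_force: [0.9, -0.6, 0.8]
finger_gap: 0.006
grasp_force: 0.0
time: 16.45
eef_pos: [435.4, 254.0, 69.5]
tcp_rot: [0.0, 0.987, 0.16, -0.0]
contact_force: [-0.8, -0.2, 0.8]
finger_gap: 0.006
grasp_force: 0.0
the job is handed in; nothing more can be done
None
```

The job is handed in at 16.5 s: the arm pointed about 25 mm above the far blue board (about 2 s), then the red handle (at least 2 s), and finished still pointing at the brown carton, with no contact seen in the readings or pictures.

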